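# Turn a plaster plaque face up against the drying board

### The arm

A 6-joint arm with a two-finger parallel gripper is mounted at the origin on the work surface. World frame = base frame: x ahead of the robot, y to its left, z up, the work surface at z = 0. Lengths are in mm, angles in rad, forces in N, time in s.
With the tool pointing down it reaches from about 400 to 925 mm from the base axis. Payload 12.5 kg.
Tool frame: the origin (TCP) lies on the mounting face of the last link; the fingertips stand 190 mm ahead of it and the grasp point (between the pads) lies 171 mm ahead of it; z points along the fingers, y is the line along which they close (so a half turn about z gives the same grasp; the last joint's range is limited). The gripper opens to 95 mm and grips with 3 to 60 N. Pads are 20 mm wide; open, the fingers measure 119 mm over their backs; the gripper's body (75 mm by 180 mm) begins 59 mm behind the grasp point.
Start: joints at [0.999, 0.491, 1.559, -0, 1.092, -0.106], TCP at [280.689, 558.425, 404.761] pointing down, gripper open.
Joint ranges: [-3.1, 3.1], [-0.84, 2.19], [0.05, 2.79], [-1.13, 4.28], [0.06, 2.93], [-2.69, 2.69]. Speed limits (rad/s): [2.22, 2.22, 2.79, 3.14, 3.14, 3.14].

### API

Orientations are given as [roll, pitch, yaw] about the fixed x, y, z axes, in that order (R = Rz(yaw) Ry(pitch) Rx(roll)).
In Python, from cell import env gives the robot as it stands.
- The arm moves only by the tool carry_out, never from a script. Its argument "series" is a list of rows, each a list of 5 numbers: the shift along the tool's x, y, z in m, then the turn about the tool's z in degrees, then the opening, from 0 (shut) to 1 (fully open). A call has 1 to 20 rows; each row is the pose to reach, as a shift and turn from the pose commanded when the call began, along the tool's axes at that moment; what a row does not reach only later rows make up. A row lasts 1/8 s, in which the tool goes at most 62.5 mm and 10.7 degrees, less where a joint would pass 70% of its speed; a pose out of reach is approached as far as the arm can. A call with a gripper value outside its range is refused whole. The fingers move at their own pace and stop on an object; the grip force is fixed at half the most. Time passes only in rows, so rows that repeat a pose let the fingers close. It gives the time, the measured TCP pose, the force, the opening and the grip force at its end, in the units of the state.
- env.state(): the state, without advancing time (a new reading comes with each control period).
- env.read_camera(name): name is "scene" or "top" or "wrist"; returns (picture, depth): 420x560x3 uint8, red, green, blue; 420x560 float32, mm along the optical axis (not along the pixel's ray), 0 where there is no reading.
- env.get_calibration(name): a dict with "intrinsics" (3x3 intrinsics, pixels), "cam_to_world" (4x4, takes a point from camera to world coordinates); the wrist camera has in their place "T_tool_cam" (4x4, takes a point from camera to tool coordinates, whose origin is the TCP and whose axes are the flange's). Camera axes: x right, y up, looking along -z (the intrinsics and any distortion apply to the point x, -y, -z); pixel columns grow to the right and rows downward; lengths in mm; the calibration is good to about 2 mm. A picture is of the moment at which its call begins: read the wrist's pose just before it. get_calibration takes no time and is no camera call.
- env.job_done(): hands the job in; it is judged then, once.
The state is a dict: "t": time; "joints": joint angles; "qvel": joint speeds; "tau": joint torques, N m; "eef_pos": TCP position; "tcp_rot": TCP orientation; "ft_force": force on the tool from outside, world axes, zero at the start; "moment": the same for the moment, N m; "opening": opening from 0.0 (shut) to 1.0 (fully open); "grip_force": force on a finger pad.
Only numpy, scipy, OpenCV 4.12 (cv2) and the standard library are available. Lean on these libraries where they do the work, as an engineer would, in place of code of your own. Each camera call takes 0.05 s, during which the arm holds its last target. There are 200 camera calls.

### The job

The rectangular plaster plaque on the table beside the drying board lies face down. Without picking it up or taking it between the fingers, push it with the fingertips against the edge of the board until it tips up on its edge and flips over onto the board, then push it on until it lies flat, face up and wholly on the board. Leave everything else as it stands.

Things in the scene. Friction and masses are not known exactly. Their poses are not given: they have to be found in the camera images.
- plaque: The loose plaster plaque, about 0.16 kg, 96 (its x) by 120 (its y) by 17 mm thick (its z). It starts face down on the table, its +x side within 12 degrees of facing the board's near edge and 25 to 60 mm short of it. Origin at the centre of its face (at table height at the start); its z points from face to back (up at the start, down when face up).
- plaque_back (a point): Centre of the plaque's back (17 mm from the face along its z). The back 7 mm of the plaque (z 10 to 17 mm) is a full 96 x 120 mm slab with a plain flat back.
- plaque_face (a point): Centre of the plaque's face, same point as its origin. The face side (z 0 to 10 mm) is a raised frame of only 72 x 96 mm round a recessed flower, so face down the slab's rim overhangs by 12 mm all round, its underside 10 mm above the table. The rim can be raised by fingertips pressing lightly on it towards the edge while moving up; hard pressing (over about 6 N) jams it.
- board: The drying board: plywood, fixed to the table, 250 mm deep (its x, pointing to the left of the robot, away from the plaque), 380 mm wide (its y), top 19 mm above the table; origin at the centre of its underside, on the table. Its upright near edge, a straight 19 mm high wall facing the plaque, is at x = -125 mm. A batten 30 mm high runs along its far edge (x 105 to 125 mm); two finished casts lie at x 5 to 105 mm.
- board_edge (a point): Middle of the board's near top edge, 19 mm above the table; its x axis points level from the edge over the board, its y along the edge.
- plaque_corner0 (a point): Corner of the plaque's back slab on its -x -y side, half-way through the slab (13.5 mm from the face).
- plaque_corner1 (a point): Corner of the plaque's back slab on its -x +y side, half-way through the slab (13.5 mm from the face).
- plaque_corner2 (a point): Corner of the plaque's back slab on its +x +y side, half-way through the slab (13.5 mm from the face).
- plaque_corner3 (a point): Corner of the plaque's back slab on its +x -y side, half-way through the slab (13.5 mm from the face).
- finished: A finished square plaque, 75 x 75 x 17 mm, lying on the board; a bystander, leave it alone. Origin at the centre of its underside.
- rosette: A small round rosette cast, 68 mm across, 26 mm high, lying on the board; a bystander, leave it alone. Origin at the centre of its underside.
- baluster: A little turned baluster cast, 48 mm across, 100 mm high, standing on the table; a bystander, leave it alone. Origin at the centre of its underside.
- mixing_bowl: A grey mixing bowl, 120 mm across, 60 mm high; a bystander, leave it alone. Origin at the centre of its underside.
- sealer: An amber jar of sealer, 52 mm across, 100 mm high; a bystander, leave it alone. Origin at the centre of its underside.
- foam_block: A block of white foam, 70 x 100 x 50 mm; a bystander, leave it alone. Origin at the centre of its underside.
- palette_knife: A palette knife, 200 mm long, lying flat; a bystander, leave it alone. Origin at the centre of its underside.
- dust_brush: A flat dust brush, 190 mm long, lying flat; a bystander, leave it alone. Origin at the centre of its underside.
Mind the look-alikes: they are no part of the job. Leave any pink or yellow look-alike of the plaque alone.

How it is judged (in metres and radians):
On the way:
1. the plaque stands tipped up on its edge at the near edge of the board (angle between plaque's own z axis and vertical between 0.7 and 2.4 rad and x of plaque in the frame of board_edge between -0.1 and 0.06 m and height (world z) of plaque below 0.075 m), for 0.1 s.
At the end, for the whole second after the job is handed in: The plaque lies flat on the board (within 8 degrees, its back within 4 mm of the board's top) with its face up, no corner more than 5 mm beyond the board's edges, and is at rest (angle between plaque's own z axis and vertical above 3 rad and z of plaque_face in the frame of board above 0.032 m and z of plaque_back in the frame of board below 0.023 m and x of plaque_corner0 in the frame of board between -0.13 and 0.115 m and y of plaque_corner0 in the frame of board between -0.195 and 0.195 m and x of plaque_corner1 in the frame of board between -0.13 and 0.115 m and y of plaque_corner1 in the frame of board between -0.195 and 0.195 m and x of plaque_corner2 in the frame of board between -0.13 and 0.115 m and y of plaque_corner2 in the frame of board between -0.195 and 0.195 m and x of plaque_corner3 in the frame of board between -0.13 and 0.115 m and y of plaque_corner3 in the frame of board between -0.195 and 0.195 m and linear speed of plaque below 0.02 m/s and angular speed of plaque below 0.2 rad/s); the robot touches nothing.
It fails at once if the plaque is lifted clear of the table and the board (all four corners more than 45 mm above the table) (height (world z) of each of plaque_corner0, plaque_corner1, plaque_corner2, plaque_corner3 above 0.045 m).
It fails at once if the plaque is taken between the fingers (the grasp point lies inside the plaque) (x of the grasp point in the frame of plaque between -0.044 and 0.044 m and y of the grasp point in the frame of plaque between -0.056 and 0.056 m and z of the grasp point in the frame of plaque between 0.001 and 0.016 m).
It fails at once if one of the other things is moved by more than 30 mm or knocked over (distance of any of finished, rosette, baluster, mixing_bowl, sealer, foam_block, palette_knife, dust_brush from where it was at the start of the episode above 0.03 m or angle between any of baluster, sealer, mixing_bowl's own z axis and vertical above 0.5 rad).
It also fails if it takes over 72 s, if anything falls off the work surface, if the arm or the gripper's body presses on something with over 40 N, if the wrist force passes 120 N, or if a joint passes its speed limit or range.

## Working session

There is one attempt and no reset: what is moved stays moved. The work goes in short steps, Python scripts to look and compute and a tool call to move; the robot and the scene stay as the last step left them, time stands still between calls to the robot, and variables do not carry over. Pictures are saved under pics/ and viewed, at most 10 in all, crops included, and the job is handed in when it is done.

Besides the shell and the picture viewer there is one more tool, called after "Call:" as name(argument=value, ...), one argument or row to a line, values as JSON. carry_out: Moves the arm, as the interface text tells. Its arguments: {"type":"object","properties":{"series":{"type":"array","items":{"type":"array","items":{"type":"number"}}}},"required":["series"]}

```bash
ls; mkdir -p pics; cat > h.py <<'E'
import numpy as np, cv2
from cell import env
def px2w(name, depth, u, v, cal=None, z=None):
    c=cal or env.get_calibration(name); K=np.array(c["intrinsics"]); T=np.array(c["cam_to_world"])
    d=1. if z is not None else depth[int(v),int(u)]
    p=np.array([(u-K[0,2])/K[0,0]*d, -(v-K[1,2])/K[1,1]*d, -d])
    if z is None: return T[:3,:3]@p+T[:3,3]
    r=T[:3,:3]@p; return T[:3,3]+r*(z-T[2,3])/r[2]
def snap(name, fn):
    im,d=env.read_camera(name); cv2.imwrite("pics/"+fn+".png",im[:,:,::-1]); np.save("pics/"+fn+".npy",d); return im,d
E
python3 - <<'E'
from h import *
for n in("top","scene"):
    im,d=snap(n,n+"0")
    print(env.get_calibration(n))
a=cv2.imread("pics/top0.png");
s=env.state();print(s)
E
```

```text
pics
{'intrinsics': array([[495.97095009,   0.        , 275.40962227],
       [  0.        , 495.97095009, 218.26403983],
       [  0.        ,   0.        ,   1.        ]]), 'cam_to_world': array([[ 7.56229320e-03,  9.95952895e-01, -8.95580385e-02,
         3.80153819e+02],
       [-9.99971209e-01,  7.47571847e-03, -1.30208318e-03,
         2.04376589e+00],
       [-6.27302834e-04,  8.95653068e-02,  9.95980754e-01,
         1.32596172e+03],
       [ 0.00000000e+00,  0.00000000e+00,  0.00000000e+00,
         1.00000000e+00]])}
{'intrinsics': array([[509.25570272,   0.        , 277.19029121],
       [  0.        , 509.25570272, 211.55482554],
       [  0.        ,   0.        ,   1.        ]]), 'cam_to_world': array([[-7.42399383e-01, -5.80066288e-01,  3.35210767e-01,
         1.04951466e+03],
       [ 6.69947647e-01, -6.45502994e-01,  3.66737011e-01,
         6.03151193e+02],
       [ 3.64777690e-03,  4.96838995e-01,  8.67835069e-01,
         1.41709772e+03],
       [ 0.00000000e+00,  0.00000000e+00,  0.00000000e+00,
         1.00000000e+00]])}
{'t': 0.1, 'joints': array([ 9.99421845e-01,  4.91477580e-01,  1.55935950e+00,  1.32456738e-05,
        1.09167036e+00, -1.05592348e-01]), 'qvel': array([ 0.00039062, -0.00131215, -0.00301157, -0.00073914,  0.00067565,
       -0.00083972]), 'tau': array([ 3.72264374e-03, -6.13615036e+01, -2.58610046e+01,  6.94926898e-02,
        4.68456605e-02, -9.97138227e-05]), 'eef_pos': array([280.66494326, 558.41522772, 404.24356995]), 'tcp_rot': array([-3.14068420e+00, -1.08098140e-04,  2.67580436e+00]), 'ft_force': array([-0.48336259,  0.06615128,  0.90386253]), 'moment': array([-0.02210167, -0.0350076 , -0.00893197]), 'grip_force': 0.0, 'opening': 1.0035256118429725}
```

View pics/top0.png

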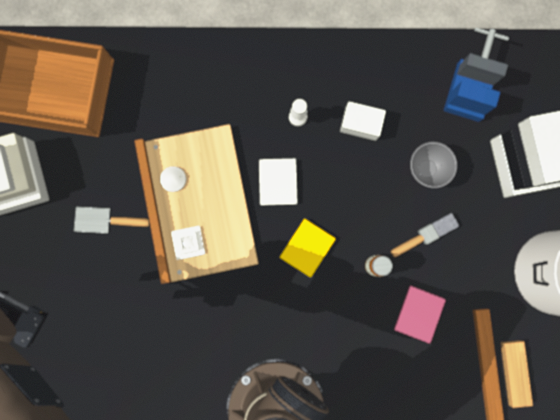

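View pics/scene0.png

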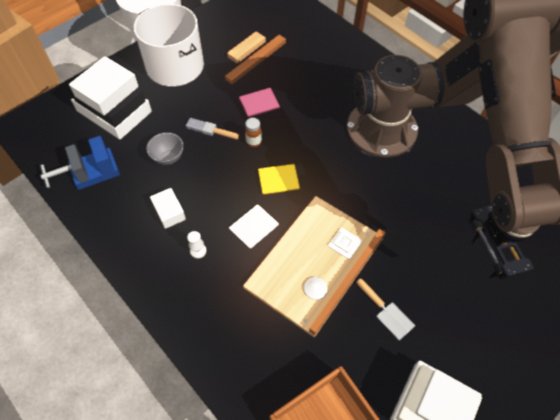

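The white plaque is at top (278,182), lying right of the board. The board's near edge runs from (231,126) to (257,263). The yellow look-alike is at (308,248) and the baluster at (298,112).

```bash
python3 - <<'E'
from h import *
im=cv2.imread("pics/top0.png"); d=np.load("pics/top0.npy")
m=(im.min(2)>170).astype(np.uint8); m[:, :245]=0; m[:,310:]=0; m[:140]=0;m[220:]=0
c=max(cv2.findContours(m,0,1)[0],key=cv2.contourArea)
r=cv2.minAreaRect(c); print(r)
for b in cv2.boxPoints(r): print(b, px2w("top",d,*b,z=17).round(1))
print("centre",px2w("top",d,*r[0],z=17).round(1),px2w("top",d,*r[0]).round(1), "bystanders")
# board mask
hsv=cv2.cvtColor(im,cv2.COLOR_BGR2HSV)
for v in range(140,256,12):
    row=hsv[v,215:275]; 
    br=im[v,:,1].astype(int)
    us=[u for u in range(215,275) if br[u]>110 and hsv[v,u,1]>50]
    # depth edge
    if us: 
        p=px2w("top",d,max(us)+.5,v,z=19); print(v,max(us),p.round(1), px2w("top",d,max(us)-4,v).round(1))
for n,(u,v) in dict(near1=(231,126),near2=(257,263),bal=(299,112),yel=(308,248)).items(): print(n,px2w("top",d,u,v,z=19).round(1))
c=np.hstack([cv2.resize(im[110:280,140:340],None,fx=3.5,fy=3.5,interpolation=2)]); cv2.imwrite("pics/crop0.png",c)
E
```

```text
((277.5, 181.5), (45.0, 37.0), 90.0)
[259. 159.] [656.9  48.9  17. ]
[296. 159.] [657.6 -50.2  17. ]
[296. 204.] [536.3 -50.7  17. ]
[259. 204.] [535.6  47.6  17. ]
centre [596.4  -1.1  17. ] [596.8  -1.1  14.1] bystanders
140 233 [707.7 117.8  19. ] [707.6 129.9  19.3]
152 235 [675. 112.  19.] [674.9 124.   19.3]
164 238 [642.5 103.5  19. ] [642.1 115.4  20.5]
176 240 [610.1  97.7  19. ] [610.1 109.7  18.4]
188 242 [577.9  91.9  19. ] [577.5 103.7  21. ]
200 245 [545.8  83.5  19. ] [545.8  95.5  18.1]
212 247 [513.8  77.8  19. ] [513.7  89.7  18.7]
224 250 [482.   69.5  19. ] [481.9  81.4  18.9]
236 252 [450.3  63.8  19. ] [450.1  75.6  19.8]
248 254 [418.7  58.2  19. ] [418.7  70.1  17.4]
near1 [746.1 125.1  19. ]
near2 [379.4  51.2  19. ]
bal [786.  -57.7  19. ]
yel [419.8 -82.6  19. ]
```

View pics/crop0.png

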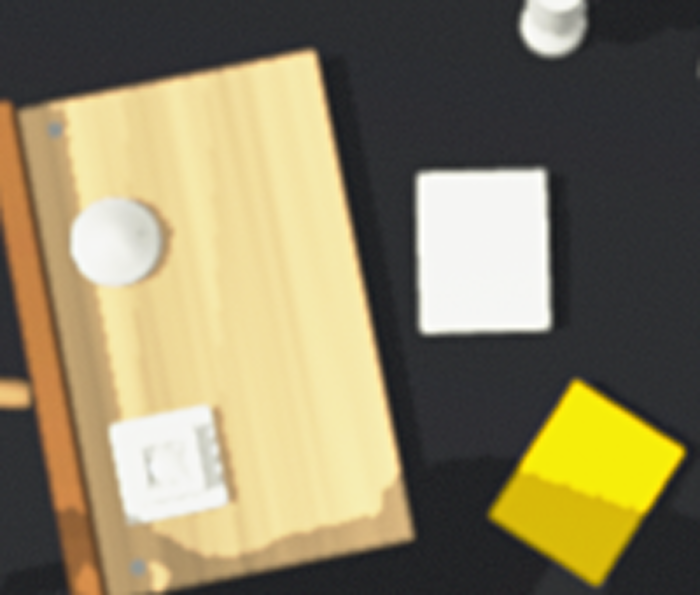

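Call:
carry_out(
  series=[
    [-0.15,-0.108,0,10,0.75],
    [-0.29,-0.21,0,20,0.75],
    [-0.43,-0.31,0,35,0.75],
    [-0.5825,-0.4214,0,51.7,0.75],
    [-0.5825,-0.4214,0,51.7,0.75],
    [-0.5825,-0.4214,0,51.7,0.75],
    [-0.5825,-0.4214,0,51.7,0.75],
    [-0.5825,-0.4214,0,51.7,0.75],
    [-0.5825,-0.4214,0,51.7,0.75],
    [-0.5825,-0.4214,0,51.7,0.75],
    [-0.5825,-0.4214,0,51.7,0.75],
    [-0.5825,-0.4214,0,51.7,0.75],
    [-0.5825,-0.4214,0.05,51.7,0.75],
    [-0.5825,-0.4214,0.1,51.7,0.75],
    [-0.5825,-0.4214,0.14,51.7,0.75],
    [-0.5825,-0.4214,0.14,51.7,0.75],
    [-0.5825,-0.4214,0.14,51.7,0.75],
  ],
)

```text
t: 2.22
eef_pos: [612.3, -79.8, 266.1]
tcp_rot: [3.14, 0.0, 1.774]
ft_force: [0.4, -0.5, -0.9]
opening: 0.751
grip_force: 0.0
```

Call:
carry_out(
  series=[
    [0,0,0.03,0,0.75],
    [0,0,0.06,0,0.75],
    [0,0,0.072,0,0.75],
    [0,0,0.072,0,0.75],
  ],
)

```text
t: 2.72
eef_pos: [612.2, -79.7, 193.5]
tcp_rot: [3.141, 0.0, 1.774]
ft_force: [-0.4, -0.3, -0.3]
opening: 0.747
grip_force: 0.0
```

```bash
python3 - <<'E'
from h import *
s=env.state(); print(s['eef_pos'],s['ft_force'])
im,d=snap("scene","s1"); cv2.imwrite("pics/s1c.png",cv2.resize(im[120:320,160:400,::-1],None,fx=3,fy=3,interpolation=2))
E
```

```text
[612.19022969 -79.73022003 193.52062203] [-0.37216162 -0.31761117 -0.28788494]
```

View pics/s1c.png

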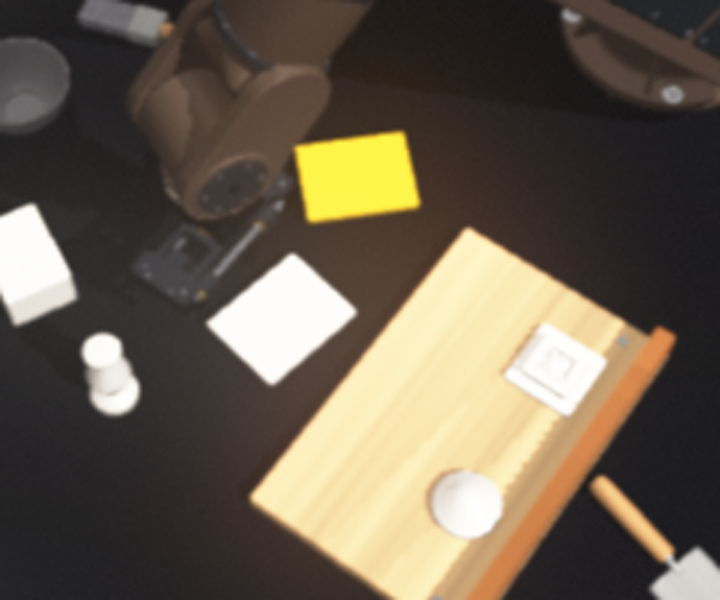

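The fingers stand behind the plaque (crop 200,270), clear of the yellow piece and the baluster. Now I'll push.

Call:
carry_out(
  series=[
    [0.006,0,0,0,0.75],
    [0.012,0,0,0,0.75],
    [0.018,0,0,0,0.75],
    [0.023,0,0,0,0.75],
    [0.028,0,0,0,0.75],
    [0.033,0,0,0,0.75],
    [0.038,0,0,0,0.75],
    [0.043,0,0,0,0.75],
    [0.048,0,0,0,0.75],
    [0.053,0,0,0,0.75],
    [0.058,0,0,0,0.75],
    [0.058,0,0,0,0.75],
  ],
)

```text
t: 4.28
eef_pos: [600.1, -22.4, 192.7]
tcp_rot: [-3.141, -0.0, 1.774]
ft_force: [-0.3, 0.1, -0.5]
opening: 0.752
grip_force: 0.0
```

Call:
carry_out(
  series=[
    [0.002,0,0,0,0.75],
    [0.004,0,0,0,0.75],
    [0.006,0,0,0,0.75],
    [0.006,0,0,0,0.75],
  ],
)

```text
t: 4.78
eef_pos: [599.0, -16.9, 192.7]
tcp_rot: [3.142, -0.0, 1.774]
ft_force: [-0.2, 0.2, 0.7]
opening: 0.747
grip_force: 0.0
```

```bash
python3 - <<'E'
from h import *
s=env.state(); print(s['eef_pos'],s['ft_force'])
im,d=snap("top","t2"); im=im[:,:,::-1].copy(); cv2.imwrite("pics/t2c.png",cv2.resize(im[110:270,190:350],None,fx=3.7,fy=3.7,interpolation=2))
E
```

```text
[598.96015645 -16.85230782 192.73272664] [-0.21111198  0.19278797  0.67402179]
```

View pics/t2c.png

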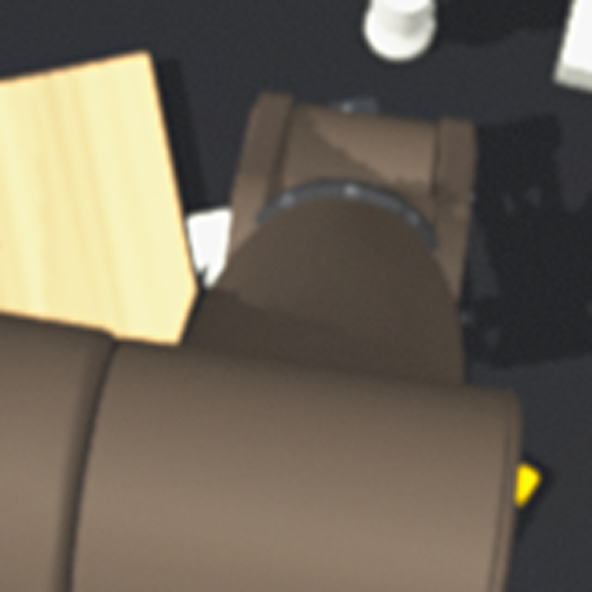

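The plaque's leading corner (crop 187,213) is within a few mm of the board edge. I'll push on in small steps, watching the force.

Call:
carry_out(
  series=[
    [0.001,0,0,0,0.75],
    [0.002,0,0,0,0.75],
    [0.003,0,0,0,0.75],
    [0.003,0,0,0,0.75],
  ],
)

```text
t: 5.32
eef_pos: [598.4, -13.9, 192.7]
tcp_rot: [-3.142, -0.0, 1.773]
ft_force: [-0.1, 0.1, 1.0]
opening: 0.752
grip_force: 0.0
```

Call:
carry_out(
  series=[
    [0.001,0,0,0,0.75],
    [0.001,0,0,0,0.75],
  ],
)

```text
t: 5.58
eef_pos: [598.2, -13.0, 192.7]
tcp_rot: [3.142, -0.0, 1.773]
ft_force: [1.1, 0.2, -0.9]
opening: 0.752
grip_force: 0.0
```

Call:
carry_out(
  series=[
    [0.001,0,0,0,0.75],
    [0.001,0,0,0,0.75],
  ],
)

```text
t: 5.82
eef_pos: [598.0, -12.0, 192.7]
tcp_rot: [3.142, -0.0, 1.774]
ft_force: [0.4, -0.2, 0.6]
opening: 0.751
grip_force: 0.0
```

Call:
carry_out(
  series=[
    [0.001,0,0,0,0.75],
    [0.001,0,0,0,0.75],
  ],
)

```text
t: 6.08
eef_pos: [598.1, -11.4, 192.9]
tcp_rot: [3.14, 0.001, 1.774]
ft_force: [2.3, -5.1, -0.7]
opening: 0.752
grip_force: 2.4
```

Call:
carry_out(
  series=[
    [0.001,0,0,0,0.75],
    [0.001,0,0,0,0.75],
  ],
)

```text
t: 6.32
eef_pos: [598.1, -11.0, 193.0]
tcp_rot: [3.14, 0.002, 1.774]
ft_force: [3.0, -10.4, -0.7]
opening: 0.75
grip_force: 5.2
```

Call:
carry_out(
  series=[
    [0.001,0,0,0,0.75],
    [0.001,0,0,0,0.75],
  ],
)

```text
t: 6.58
eef_pos: [598.1, -10.6, 193.1]
tcp_rot: [3.139, 0.003, 1.775]
ft_force: [2.7, -15.9, -0.9]
opening: 0.747
grip_force: 8.3
```

Call:
carry_out(
  series=[
    [-0.0021,0,0,0,0.75],
    [-0.0022,0,0,0,0.75],
    [-0.0022,0,-0.001,0,0.75],
    [-0.0022,0,-0.002,0,0.75],
    [-0.0022,0,-0.003,0,0.75],
  ],
)

```text
t: 7.2
eef_pos: [598.0, -11.4, 195.8]
tcp_rot: [3.141, 0.001, 1.774]
ft_force: [2.1, -5.6, -0.8]
opening: 0.753
grip_force: 2.9
```

Call:
carry_out(
  series=[
    [0,0,-0.001,0,0.75],
    [0,0,-0.002,0,0.75],
    [0,0,-0.003,0,0.75],
  ],
)

```text
t: 7.58
eef_pos: [598.0, -11.4, 198.8]
tcp_rot: [3.141, 0.001, 1.774]
ft_force: [2.0, -6.2, -0.2]
opening: 0.747
grip_force: 2.7
```

```bash
cat >> h.py <<'E'
W0=np.array([610,97.5]); BX=np.array([-.2009,.9796]); BY=np.array([-.9796,-.2009])
def plaque(fn,name="scene"):
    """white points near the wall, in board-edge coords (x over the board, y along, z height): tilt + extents"""
    im,d=snap(name,fn); c=env.get_calibration(name); K=c["intrinsics"];T=c["cam_to_world"]
    v,u=np.nonzero((d>0)&(im.min(2)>150)); q=d[v,u]
    P=np.c_[(u-K[0,2])/K[0,0]*q,-(v-K[1,2])/K[1,1]*q,-q]@T[:3,:3].T+T[:3,3]
    r=P[:,:2]-W0; x=r@BX; y=r@BY
    k=(x>-125)&(x<100)&(abs(y)<110)&(P[:,2]>5)&(P[:,2]<130)&~((x>60)&(y>20))
    A=np.c_[x,y,P[:,2]][k]; px=np.c_[u,v][k]
    if len(A)<20: print("few",len(A)); return
    m=np.median(A,0); _,_,V=np.linalg.svd(A-A.mean(0)); n=V[2]*np.sign(V[2][2] or 1)
    print(len(A),"lo",np.percentile(A,2,axis=0).round(1),"hi",np.percentile(A,98,axis=0).round(1),"normal",n.round(3),"tilt",np.degrees(np.arctan2(n[0],n[2])).round(1),"px",px.min(0),px.max(0))
E
python3 - <<'E'
from h import *
s=env.state(); print(s['ft_force']); plaque("s3"); print(env.state()['ft_force'])
E
```

```text
[ 1.95505283 -6.17005334 -0.21260101]
2905 lo [ -88.2 -104.4   13.1] hi [ 95.7 100.5  26.5] normal [0.012 0.002 1.   ] tilt 0.7 px [243 210] [307 294]
[ 1.35752565 -4.52413207 -1.83400955]
```

```bash
sed -i 's/(im.min(2)>150))/(im.min(2)>120)\&(np.ptp(im,axis=2)<30))/' h.py
python3 - <<'E'
from h import *
plaque("s4"); s=env.state(); print(s['ft_force'],s['eef_pos'])
im=cv2.imread("pics/s4.png"); cv2.imwrite("pics/s4c.png",cv2.resize(im[170:300,200:360],None,fx=4.5,fy=4.5,interpolation=2))
E
```

```text
1147 lo [-91.5 -18.5  12.6] hi [  0.6  98.  100.1] normal [0.183 0.008 0.983] tilt 10.5 px [243 199] [290 253]
[ 2.0032087  -5.65371192 -0.68351535] [597.93746453 -11.38394024 198.87419615]
```

View pics/s4c.png

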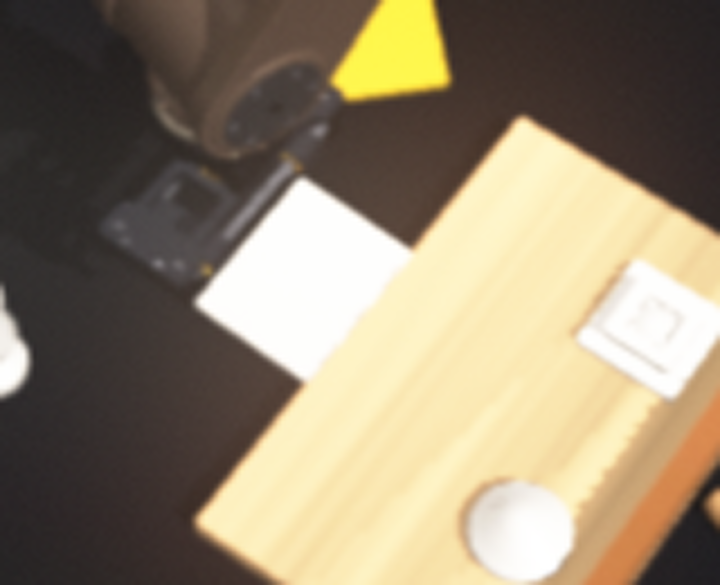

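The plaque sits flush against the board edge (crop 412,245 to 305,380), with both fingers behind it.

```bash
python3 - <<'E'
s=open('h.py').read()
s=s.replace('''    v,u=np.nonzero((d>0)&(im.min(2)>120)&(np.ptp(im,axis=2)<30)); q=d[v,u]''','''    w=((d>0)&(im.min(2)>100)&(np.ptp(im,axis=2)<30)).astype(np.uint8); w[:, :225]=0
    v,u=np.nonzero(cv2.erode(w,np.ones((3,3)))); q=d[v,u]''').replace("(abs(y)<110)","(y>-55)&(y<82)")
s=s.replace('''    m=np.median''','''    for _ in range(4):
        c0=A.mean(0); V=np.linalg.svd(A-c0)[2]; e=abs((A-c0)@V[2]); g=e<max(3,2*np.median(e)); A=A[g]; px=px[g]
    m=np.median''').replace("np.sign(V[2][2] or 1)","(1 if V[2][2]>0 else -1)")
open('h.py','w').write(s)
E
python3 - <<'E'
from h import *
plaque("s5"); s=env.state(); print(s['ft_force'],s['eef_pos'])
E
```

```text
539 lo [-90.3 -17.2  16.4] hi [-3.9 80.9 24.6] normal [ 0.052 -0.001  0.999] tilt 3.0 px [244 214] [286 252]
[ 1.65229102 -5.37422662 -1.10156402] [597.94142186 -11.38604453 198.85400032]
```

Call:
carry_out(
  series=[
    [-0.0003,0,-0.001,0,0.75],
    [-0.0003,0,-0.0025,0,0.75],
    [-0.0003,0,-0.004,0,0.75],
    [-0.0002,0,-0.006,0,0.75],
    [-0.0001,0,-0.008,0,0.75],
  ],
)

```text
t: 8.35
eef_pos: [597.8, -11.3, 206.9]
tcp_rot: [-3.142, -0.0, 1.773]
ft_force: [0.2, -1.7, -0.2]
opening: 0.749
grip_force: 1.0
```

```bash
sed -i 's/y<82/y<100/' h.py
python3 - <<'E'
from h import *
plaque("s6"); s=env.state(); print(s['ft_force'],s['eef_pos'])
E
```

```text
651 lo [-88.9 -16.8  16.9] hi [-5.1 96.7 31.3] normal [ 0.143 -0.018  0.99 ] tilt 8.2 px [244 209] [289 251]
[ 1.30936095 -2.76964195 -0.39243092] [597.82702905 -11.29929598 207.08346578]
```

Call:
carry_out(
  series=[
    [0.0004,0,-0.002,0,0.75],
    [0.0007,0,-0.004,0,0.75],
    [0.001,0,-0.0055,0,0.75],
    [0.0014,0,-0.007,0,0.75],
    [0.0018,0,-0.0085,0,0.75],
    [0.0022,0,-0.01,0,0.75],
    [0.0029,0,-0.012,0,0.75],
    [0.0035,0,-0.014,0,0.75],
  ],
)

```text
t: 9.4
eef_pos: [597.4, -8.2, 221.0]
tcp_rot: [3.141, 0.001, 1.774]
ft_force: [3.3, -5.6, -0.1]
opening: 0.748
grip_force: 3.6
```

```bash
python3 - <<'E'
from h import *
plaque("s7"); s=env.state(); print(s['ft_force'],s['eef_pos'])
E
```

```text
614 lo [-86.1 -17.3  16.7] hi [-4.8 96.  44.6] normal [ 0.307 -0.023  0.951] tilt 17.9 px [245 209] [289 252]
[ 3.38004738 -5.73085553  0.84543399] [597.37327323  -8.18277709 221.27880605]
```

Call:
carry_out(
  series=[
    [0.0002,0,-0.002,0,0.75],
    [0.0011,0,-0.004,0,0.75],
    [0.0019,0,-0.006,0,0.75],
    [0.0029,0,-0.008,0,0.75],
    [0.0039,0,-0.01,0,0.75],
    [0.005,0,-0.012,0,0.75],
    [0.0061,0,-0.014,0,0.75],
    [0.0075,0,-0.016,0,0.75],
    [0.009,0,-0.018,0,0.75],
  ],
)

```text
t: 10.58
eef_pos: [595.3, 0.9, 238.9]
tcp_rot: [3.141, -0.0, 1.774]
ft_force: [0.8, -4.7, 1.3]
opening: 0.749
grip_force: 2.0
```

```bash
python3 - <<'E'
from h import *
plaque("s8"); s=env.state(); print(s['ft_force'],s['eef_pos'])
E
```

```text
617 lo [-76.4 -16.6  14.3] hi [-8.6 97.6 60.6] normal [0.557 0.012 0.83 ] tilt 33.8 px [248 207] [287 252]
[ 1.48393158 -2.95022956  2.00793702] [595.30478485   1.03913902 239.12214087]
```

Call:
carry_out(
  series=[
    [0.0022,0,-0.0026,0,0.75],
    [0.0044,0,-0.0052,0,0.75],
    [0.0072,0,-0.0084,0,0.75],
    [0.0099,0,-0.0115,0,0.75],
    [0.0128,0,-0.0143,0,0.75],
    [0.0156,0,-0.0171,0,0.75],
    [0.0188,0,-0.0197,0,0.75],
    [0.0219,0,-0.0222,0,0.75],
    [0.0253,0,-0.0245,0,0.75],
    [0.0287,0,-0.0267,0,0.75],
  ],
)

```text
t: 11.88
eef_pos: [589.4, 29.3, 265.4]
tcp_rot: [-3.141, -0.0, 1.773]
ft_force: [0.5, -0.5, 0.7]
opening: 0.751
grip_force: 0.5
```

```bash
python3 - <<'E'
from h import *
plaque("s9"); s=env.state(); print(s['ft_force'],s['eef_pos'])
E
```

```text
561 lo [-46.5 -16.1  20.5] hi [-7.1 97.  87.7] normal [0.862 0.007 0.507] tilt 59.5 px [255 208] [288 251]
[-0.13165012 -0.86032562  1.2910795 ] [589.38163926  29.56662675 265.67917551]
```

Call:
carry_out(
  series=[
    [0.004,0,-0.002,0,0.75],
    [0.0076,0,-0.004,0,0.75],
    [0.0114,0,-0.0057,0,0.75],
    [0.0151,0,-0.0072,0,0.75],
    [0.019,0,-0.0085,0,0.75],
    [0.023,0,-0.0096,0,0.75],
    [0.027,0,-0.0106,0,0.75],
    [0.0309,0,-0.0115,0,0.75],
    [0.035,0,-0.012,0,0.75],
    [0.039,0,-0.0125,0,0.75],
  ],
)

```text
t: 13.18
eef_pos: [581.6, 67.4, 277.9]
tcp_rot: [3.142, -0.0, 1.773]
ft_force: [0.2, -0.1, -0.2]
opening: 0.75
grip_force: 0.0
```

```bash
python3 - <<'E'
from h import *
plaque("s10"); s=env.state(); print(s['ft_force'],s['eef_pos'])
E
```

```text
300 lo [ -8.7 -17.5  32.4] hi [ 1.3 96.8 99.6] normal [0.994 0.008 0.109] tilt 83.7 px [266 212] [290 251]
[ 0.21748851 -0.6106947  -0.91333137] [581.55417161  67.75439226 278.01419601]
```

Call:
carry_out(
  series=[
    [0.004,0,0,0,0.75],
    [0.008,0,0,0,0.75],
    [0.012,0,0,0,0.75],
    [0.015,0,0,0,0.75],
    [0.018,0,0,0,0.75],
    [0.021,0,0,0,0.75],
    [0.024,0,0.001,0,0.75],
    [0.027,0,0.002,0,0.75],
    [0.03,0,0.003,0,0.75],
  ],
)

```text
t: 14.35
eef_pos: [575.6, 96.7, 275.0]
tcp_rot: [3.141, -0.0, 1.773]
ft_force: [0.0, 1.4, 3.9]
opening: 0.746
grip_force: 1.7
```

```bash
python3 - <<'E'
from h import *
plaque("s11"); s=env.state(); print(s['ft_force'],s['eef_pos'])
E
```

```text
76 lo [ -2.7 -12.8  38.2] hi [25.4 87.2 97.9] normal [-0.903 -0.028  0.428] tilt -64.7 px [269 219] [296 248]
[ 0.23736695 -0.2632798   3.23785817] [575.58934624  96.9933319  274.95913514]
```

Call:
carry_out(
  series=[
    [0.001,0,-0.004,0,0.75],
    [0.005,0,-0.006,0,0.75],
    [0.01,0,-0.006,0,0.75],
    [0.015,0,-0.006,0,0.75],
    [0.02,0,-0.006,0,0.75],
    [0.02,0,-0.006,0,0.75],
  ],
)

```text
t: 15.15
eef_pos: [571.5, 116.5, 280.9]
tcp_rot: [-3.142, -0.0, 1.774]
ft_force: [-0.1, 0.2, -1.0]
opening: 0.751
grip_force: 0.0
```

```bash
python3 - <<'E'
from h import *
plaque("s12"); s=env.state(); print(s['ft_force'],s['eef_pos'])
im=cv2.imread("pics/s12.png"); cv2.imwrite("pics/s12c.png",cv2.resize(im[150:310,200:380],None,fx=4,fy=4,interpolation=2))
E
```

```text
514 lo [-29.4 -16.1  23.3] hi [58.6 94.5 37.7] normal [-0.017 -0.023  1.   ] tilt -1.0 px [260 223] [305 261]
[-0.35139722  0.07781009  0.73198529] [571.58958035 116.3158199  280.89557788]
```

View pics/s12c.png

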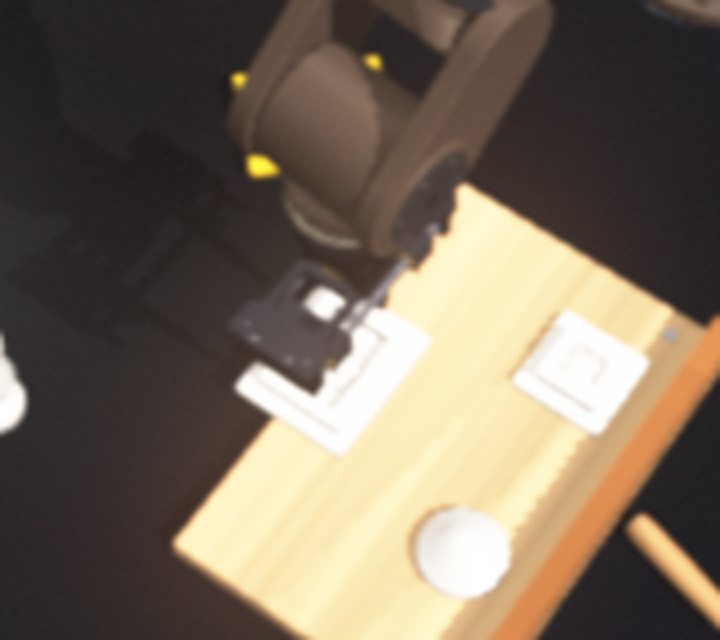

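It has flipped: face up on the board (crop 340,380), overhanging the near edge by about 33 mm. Next I'll back off, lower the fingers and push it on.

Call:
carry_out(
  series=[
    [-0.03,0,0,0,0.75],
    [-0.06,0,0,0,0.75],
    [-0.085,0,0,0,0.75],
    [-0.085,0,0,0,0.75],
    [-0.085,0,0.03,0,0.75],
    [-0.085,0,0.06,0,0.75],
    [-0.085,0,0.069,0,0.75],
    [-0.085,0,0.069,0,0.75],
  ],
)

```text
t: 16.2
eef_pos: [588.8, 33.3, 211.9]
tcp_rot: [-3.141, -0.0, 1.774]
ft_force: [-0.6, -0.2, 0.4]
opening: 0.753
grip_force: 0.0
```

Call:
carry_out(
  series=[
    [0.006,0,0,0,0.75],
    [0.011,0,0,0,0.75],
    [0.016,0,0,0,0.75],
    [0.021,0,0,0,0.75],
    [0.025,0,0,0,0.75],
    [0.029,0,0,0,0.75],
    [0.033,0,0,0,0.75],
    [0.037,0,0,0,0.75],
    [0.037,0,0,0,0.75],
  ],
)

```text
t: 17.32
eef_pos: [581.2, 69.4, 211.8]
tcp_rot: [-3.141, -0.0, 1.774]
ft_force: [-0.6, -0.6, -0.9]
opening: 0.751
grip_force: 0.0
```

```bash
python3 - <<'E'
from h import *
plaque("s13"); s=env.state(); print(s['ft_force'],s['eef_pos'])
E
```

```text
628 lo [ -7.9 -14.6  23.9] hi [78.  96.3 36. ] normal [-0.029 -0.022  0.999] tilt -1.6 px [266 224] [306 266]
[-0.10277874 -0.66832276 -0.13315437] [581.21938564  69.28791535 211.82422699]
```

Call:
carry_out(
  series=[
    [0.003,0,0,0,0.75],
    [0.006,0,0,0,0.75],
    [0.009,0,0,0,0.75],
    [0.012,0,0,0,0.75],
    [0.015,0,0,0,0.75],
    [0.018,0,0,0,0.75],
    [0.018,0,0,0,0.75],
    [-0.01,0,0,0,0.75],
    [-0.04,0,0,0,0.75],
    [-0.05,0,-0.05,0,0.75],
    [-0.05,0,-0.1,0,0.75],
    [-0.08,0,-0.15,0,0.75],
    [-0.14,0,-0.15,0,0.75],
    [-0.14,0,-0.15,0,0.75],
  ],
)

```text
t: 19.12
eef_pos: [609.7, -71.1, 362.5]
tcp_rot: [3.14, 0.001, 1.77]
ft_force: [0.5, -0.1, 0.3]
opening: 0.751
grip_force: 0.0
```

```bash
python3 - <<'E'
from h import *
plaque("s14"); s=env.state(); print(s['ft_force'],s['eef_pos'])
im=cv2.imread("pics/s14.png"); cv2.imwrite("pics/s14c.png",cv2.resize(im[150:310,200:380],None,fx=4,fy=4,interpolation=2))
E
```

```text
531 lo [ 14.4 -14.8  23.6] hi [97.3 94.  37.6] normal [ 0.038 -0.011  0.999] tilt 2.2 px [272 227] [306 269]
[ 0.3789101   0.17846619 -0.32571565] [609.36438318 -69.47163202 361.89620347]
```

View pics/s14c.png

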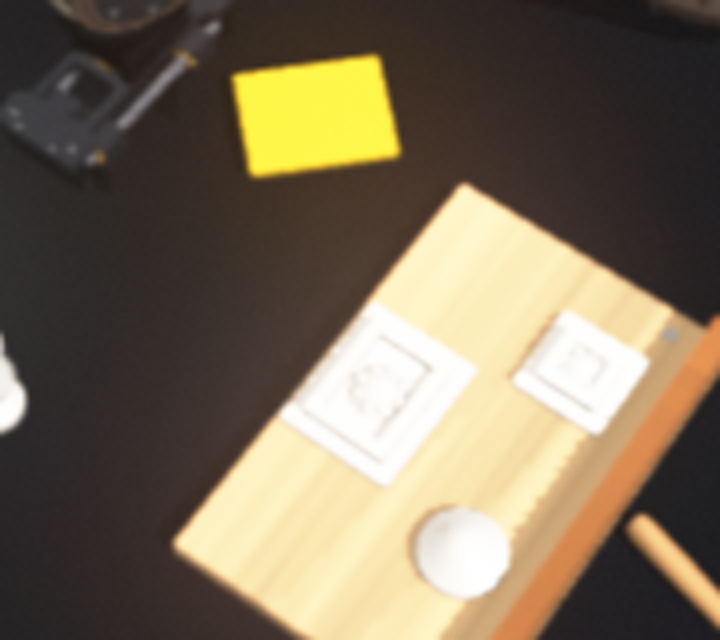

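The plaque lies face up, flat and square on the board (crop 380,395), with its near edge about 5 mm inside the board's edge. The casts are undisturbed and the arm is clear.

```bash
python3 -c "
from cell import env
print(env.job_done())"
```

```text
the job is handed in; nothing more can be done
None
```

The plaque was tipped over the board's edge with the fingertips, and by the last camera check lies flat, face up and wholly on the board; the job was handed in at about 19 s, with no verdict returned.

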